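# Thread the stripped wheel parts onto their keeper posts in order

## Robot

A 6-joint arm with a two-finger parallel gripper is mounted at the origin on the work surface. World frame = base frame: x ahead of the robot, y to its left, z up, the work surface at z = 0. Lengths are in m, angles in rad, forces in N, time in s.
With the tool pointing down it reaches from about 0.375 to 0.825 m from the base axis. Payload 5.5 kg.
Tool frame: the origin (TCP) lies on the centre line of the jaws, within the pads' length; the fingertips stand 14 mm ahead of it and the grasp point (between the pads) lies 5 mm behind it; z points along the fingers, y is the line along which they close (so a half turn about z gives the same grasp; the last joint's range is limited). The gripper opens to 85 mm and grips with 20 to 120 N. Pads are 22 mm wide; open, the fingers measure 114 mm over their backs; the gripper's body (76 mm by 85 mm) begins 54 mm behind the grasp point. The pads swing forward as they close: fully open they stand 13 mm farther back than shut.
Start: joints at [-1.151, 0.314, -0.047, 1.21, 0, 1.571], TCP at [0.245, -0.548, 0.245] pointing down, gripper open.
Joint ranges: [-2.67, 2.67], [-0.69, 1.73], [-1.03, 1.25], [-2.08, 2.16], [-1.42, 1.45], [-3.14, 3.14]. Speed limits (rad/s): [2.39, 2.39, 3.01, 3.14, 3.14, 3.14].

## Interface

Orientations are given as a unit quaternion [w, x, y, z].
In Python, from workcell import ctrl gives the robot as it stands.
- The arm moves only by the tool servo_tool, never from a script. Its argument "commands" is a list of rows, each a list of 2 entries, a list of its own where there are three numbers: the shift along the world's x, y, z scaled (see below), then the turn about the world's z scaled (see below). A call has 1 to 20 rows; each row is the pose to reach, as a shift and turn from the pose commanded when the call began; what a row does not reach only later rows make up. The controller multiplies each number of a shift by 40 cm and each number of a turn by 2 rad. A row lasts 1/8 s, in which the tool goes at most 62.5 mm and 10.7 degrees, less where a joint would pass 70% of its speed; a pose out of reach is approached as far as the arm can. A call with a number of a shift or a turn outside -1 to 1 is refused whole. A call with a gripper value outside its range is refused whole. "jaw" is the closure, from 0 (fully open) to 1 (shut), set as the call begins (left out, the last holds). The fingers move at their own pace and stop on an object; the grip force is fixed at half the most. Time passes only in rows, so rows that repeat a pose let the fingers close. It gives the time, the measured TCP pose, the force, the opening and the grip force at its end, in the units of the state.
- ctrl.read_state(): the state, without advancing time (a new reading comes with each control period).
- ctrl.grab_frame(name): name is "scene" or "side" or "wrist"; returns a dict with "pixels" (384x512x3 uint8, blue, green, red), "intrinsics" (3x3 intrinsics, pixels), "cam_to_world" (4x4, takes a point from camera to world coordinates); the wrist camera has in their place "hand_eye" (4x4, takes a point from camera to tool coordinates, whose origin is the TCP and whose axes are the flange's). Camera axes: x right, y up, looking along -z (the intrinsics and any distortion apply to the point x, -y, -z); pixel columns grow to the right and rows downward; lengths in m; the calibration is good to about 2 mm. A picture is of the moment at which its call begins: read the wrist's pose just before it. There is no depth.
- ctrl.close_job(): hands the job in; it is judged then, once.
The state is a dict: "t": time; "q": joint angles; "joint_velocities": joint speeds; "joint_torque": joint torques, N m; "eef_pos": TCP position; "ee_rot": TCP orientation; "wrist_force": force on the tool from outside, world axes, zero at the start; "torque": the same for the moment, N m; "width": opening from 0.0 (shut) to 1.0 (fully open); "finger_force": force on a finger pad.
Only numpy, scipy, OpenCV 4.12 (cv2) and the standard library are available. Lean on these libraries where they do the work, as an engineer would, in place of code of your own. Each camera call takes 0.05 s, during which the arm holds its last target. There are 200 camera calls.

## Task

Keep the stripped wheel's parts in order on the two keeper posts: on the post with the blue foot thread the dark toothed sprocket first (boss up, as it lies), then the bearing, then the green collar; on the post with the red foot thread the white spacer first, then the hex nut. Each part must sit flat, right down on the foot or on the part below it, and be let go; do not tip over the oil jar.

Things in the scene. Friction and masses are not known exactly. Their poses are not given: they have to be found in the camera images.
- sprocket: Dark steel drive sprocket, loose, lying flat: toothed plate 74 mm across the teeth and 8 mm thick, with a plain round boss 44 mm in diameter standing 14 mm above the plate (22 mm overall, grip the boss). Through bore 28 mm. About 0.3 kg. Origin: centre of the underside; z up along the bore. Round, so its yaw does not matter.
- bearing: Steel ball bearing with an orange seal ring on its top face, loose, lying flat: outer diameter 62 mm, bore 30 mm, 16 mm high. About 0.2 kg. Origin: centre of the underside; z up along the bore. Round, so its yaw does not matter.
- collar: Green painted metal collar (plain ring), loose: outer diameter 40 mm, bore 28 mm, 18 mm high. About 0.12 kg. Origin: centre of the underside; z up along the bore. Round, so its yaw does not matter.
- spacer: White plastic spacer (plain ring), loose: outer diameter 48 mm, bore 28 mm, 24 mm high. About 0.06 kg. Origin: centre of the underside; z up along the bore. Round, so its yaw does not matter.
- nut: Large steel hex nut, loose, lying flat: 46 mm across flats, 53 mm across corners, bore 28 mm, 20 mm high. About 0.16 kg. Origin: centre of the underside; z up along the bore; the flats face along its own x axis and every 60 degrees from it, so fingers closing along x grip two flats.
- blue_post: Keeper post with a blue foot, fixed upright on the bench: round foot 90 mm in diameter and 12 mm thick, from its middle an upright steel pin 16 mm in diameter whose top is 70 mm above the bench (the last 10 mm taper to 6 mm). Takes sprocket, bearing, collar, in that order upwards. Origin: centre of the foot's underside, at bench level, on the pin's axis; z up.
- red_post: Keeper post with a red foot, otherwise the same as the blue one and fixed as well: foot 90 mm in diameter, 12 mm thick, pin 16 mm in diameter to 70 mm above the bench, tapered over the last 10 mm. Takes spacer, then nut. Origin: centre of the foot's underside, at bench level, on the pin's axis; z up.
- oil_jar: Amber glass jar with a black cap and a pale label, loose, standing upright among the parts: 60 mm in diameter, 85 mm high. Not to be tipped over. Origin: centre of its underside, z up. (A low grey dish of bolts, 84 mm across and 22 mm high, not listed, also stands among the parts; no two of these things lie closer than about 120 mm, centre to centre.)
Things that resemble listed ones, but are neither listed nor needed, are in the scene too. There is more than one size of the collar; the one meant has the size given above.

How it is judged:
At the end, for the whole second after the job is handed in: Blue post, foot up: sprocket, bearing, collar; red post: spacer, nut. Each within 9.5 mm of the pin's axis, within 4 mm of its seated height (underside 12, 34, 50; 12, 36 mm above the bench), tilt under 0.15 rad, speed under 0.02 m/s, released; oil jar within 0.3 rad of upright (horizontal distance between each of sprocket, bearing, collar and blue_post below 0.0095 m and z of sprocket in the frame of blue_post between 0.008 and 0.016 m and angle between each of sprocket, bearing, collar, spacer, nut's own z axis and vertical below 0.15 rad and linear speed of each of sprocket, bearing, collar, spacer, nut below 0.02 m/s and z of bearing in the frame of blue_post between 0.03 and 0.038 m and z of collar in the frame of blue_post between 0.046 and 0.054 m and horizontal distance between each of spacer, nut and red_post below 0.0095 m and z of spacer in the frame of red_post between 0.008 and 0.016 m and z of nut in the frame of red_post between 0.032 and 0.04 m and angle between oil_jar's own z axis and vertical below 0.3 rad); the robot touches nothing.
It fails at once if the oil jar is tipped over (angle between oil_jar's own z axis and vertical above 0.6 rad).
It also fails if it takes over 128 s, if anything falls off the work surface, if the arm or the gripper's body presses on something with over 40 N, if the wrist force passes 120 N, or if a joint passes its speed limit or range.

## Working session

There is one attempt and no reset: what is moved stays moved. The work goes in short steps, Python scripts to look and compute and a tool call to move; the robot and the scene stay as the last step left them, time stands still between calls to the robot, and variables do not carry over. Pictures are saved under pics/ and viewed, at most 14 in all, crops included, and the job is handed in when it is done.

Besides the shell and the picture viewer there is one more tool, called after ">>>" as name(argument=value, ...), one argument or row to a line, values as JSON. servo_tool: Moves the arm, as the interface text tells. Its arguments: {"type":"object","properties":{"commands":{"type":"array"},"jaw":{"type":"number"}},"required":["commands"]}

```bash
mkdir -p pics
cat > h.py <<'E'
from workcell import ctrl
import numpy as np, cv2
from scipy.spatial.transform import Rotation as R
def grab(n):
    s=ctrl.read_state(); f=ctrl.grab_frame(n); f['s']=s
    if n=='wrist':
        T=np.eye(4); q=s['ee_rot']; T[:3,:3]=R.from_quat([q[1],q[2],q[3],q[0]]).as_matrix(); T[:3,3]=s['eef_pos']
        f['T']=T@np.array(f['hand_eye'])
    else: f['T']=np.array(f['cam_to_world'])
    return f
def ray(f,u,v):
    K=np.array(f['intrinsics']); p=np.linalg.inv(K)@[u,v,1]
    d=f['T'][:3,:3]@[p[0],-p[1],-p[2]]; return f['T'][:3,3],d
def at(f,u,v,z):
    o,d=ray(f,u,v); return o+d*(z-o[2])/d[2]
def proj(f,P):
    p=np.linalg.inv(f['T'])@[*P,1]; q=np.array(f['intrinsics'])@[p[0],-p[1],-p[2]]; return q[:2]/q[2]
def tri(*rs):
    A=0;b=0
    for o,d in rs:
        d=d/np.linalg.norm(d);M=np.eye(3)-np.outer(d,d);A=A+M;b=b+M@o
    return np.linalg.solve(A,b)
E
python3 - <<'E'
from h import *
import pickle
fs={}
for n in ['scene','side','wrist']:
    f=grab(n); fs[n]=f; print(n,{k:(np.round(v,3).tolist()) for k,v in f.items() if k not in('pixels','s')}, [k for k in f])
    cv2.imwrite(f'pics/{n}0.png',f['pixels'] if n=='wrist' else cv2.resize(f['pixels'],(800,600),interpolation=cv2.INTER_CUBIC))
pickle.dump(fs,open('f0.pkl','wb')); print(fs['scene']['s'])
E
```

```text
scene {'intrinsics': [[354.892, 0.0, 250.519], [0.0, 354.892, 195.262], [0.0, 0.0, 1.0]], 'cam_to_world': [[-0.598, -0.43, 0.676, 1.118], [0.801, -0.339, 0.493, 0.445], [0.017, 0.837, 0.547, 0.53], [0.0, 0.0, 0.0, 1.0]], 'T': [[-0.598, -0.43, 0.676, 1.118], [0.801, -0.339, 0.493, 0.445], [0.017, 0.837, 0.547, 0.53], [0.0, 0.0, 0.0, 1.0]]} ['pixels', 'intrinsics', 'cam_to_world', 's', 'T']
side {'intrinsics': [[474.796, 0.0, 256.208], [0.0, 474.796, 187.238], [0.0, 0.0, 1.0]], 'cam_to_world': [[-0.978, 0.154, -0.138, 0.323], [-0.205, -0.652, 0.73, 0.925], [0.022, 0.743, 0.669, 0.897], [0.0, 0.0, 0.0, 1.0]], 'T': [[-0.978, 0.154, -0.138, 0.323], [-0.205, -0.652, 0.73, 0.925], [0.022, 0.743, 0.669, 0.897], [0.0, 0.0, 0.0, 1.0]]} ['pixels', 'intrinsics', 'cam_to_world', 's', 'T']
wrist {'intrinsics': [[326.703, 0.0, 255.855], [0.0, 326.703, 187.074], [0.0, 0.0, 1.0]], 'hand_eye': [[-0.001, 0.95, 0.313, 0.08], [1.0, 0.001, 0.0, 0.0], [-0.0, 0.313, -0.95, -0.129], [0.0, 0.0, 0.0, 1.0]], 'T': [[0.407, 0.867, 0.287, 0.318], [-0.913, 0.387, 0.126, -0.515], [-0.001, -0.313, 0.95, 0.374], [0.0, 0.0, 0.0, 1.0]]} ['pixels', 'intrinsics', 'hand_eye', 's', 'T']
{'t': 0.0, 'q': array([-1.15101390e+00,  3.14229962e-01, -4.80730231e-02,  1.21020882e+00,
       -8.67715988e-06,  1.57079470e+00]), 'joint_velocities': array([ 8.05250951e-04, -7.77623093e-04, -1.69330986e-03,  1.42690368e-03,
        6.56279456e-04,  4.91749645e-05]), 'joint_torque': array([-6.28963880e-04, -5.39597976e+01,  3.39742827e+01,  1.93154375e-02,
       -1.47403107e-04, -4.96604912e-06]), 'eef_pos': array([ 0.24430774, -0.54739951,  0.24443485]), 'ee_rot': array([-8.38008535e-04,  9.78053056e-01,  2.08354225e-01, -1.82955099e-04]), 'wrist_force': array([ 0.36349371,  0.74564222, -0.82423187]), 'torque': array([0.01358434, 0.03381671, 0.03169654]), 'finger_force': 0.0, 'width': 1.005705870942048}
```

View pics/scene0.png

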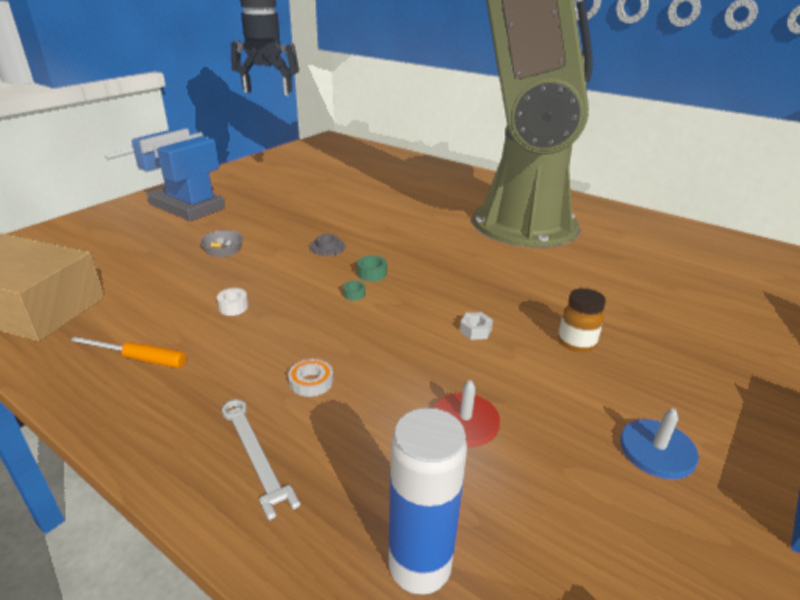

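View pics/side0.png

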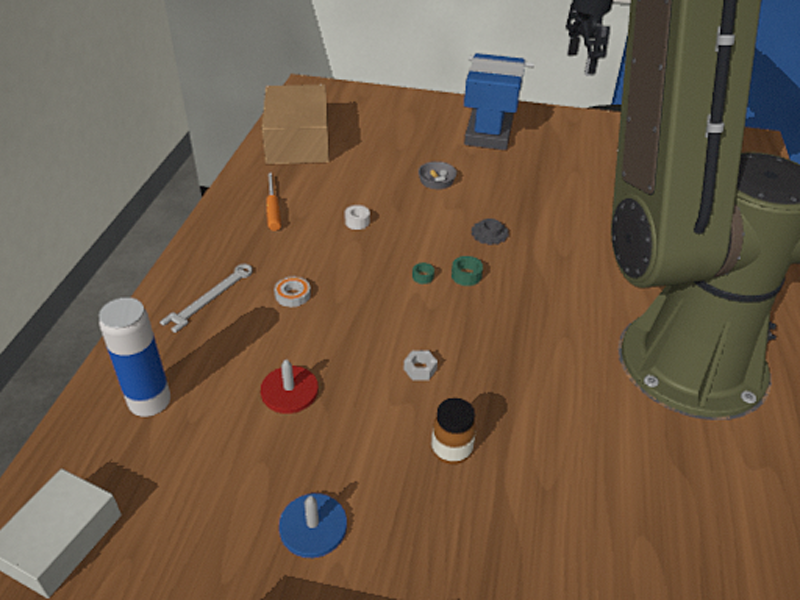

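The scene view shows (in 800x600 pixels) sprocket (327,244), green rings (372,268) and (354,291), spacer (232,302), bearing (311,377), nut (476,325), jar (580,320), red pin (468,400) and blue pin (667,428). The side view shows the same things: sprocket (490,231), green rings (467,270) and (424,273), spacer (357,217), bearing (293,291), nut (421,365), jar (454,430), red pin (288,375) and blue pin (311,511). There are two collar candidates, so I'll measure both.

Run:
```python
from h import *
import pickle
fs=pickle.load(open('f0.pkl','rb')); S,D=fs['scene'],fs['side']; k=.64
pts=dict(sprocket=((327,238),(490,226)),colL=((372,261),(467,264)),colS=((354,287),(424,269)),spacer=((232,295),(357,212)),bearing=((311,371),(293,286)),nut=((476,319),(421,359)),jartop=((586,299),(455,413)),redtip=((469,382),(286,361)),bluetip=((672,410),(310,497)),dish=((222,238),(438,170)),bottletop=((429,430),(124,312)))
for n,(a,b) in pts.items():
    r=[ray(S,a[0]*k,a[1]*k),ray(D,b[0]*k,b[1]*k)]; print(n,np.round(tri(*r),3))
# green sizes in both views
for n,f in (('scene',S),('side',D)):
    im=f['pixels'].astype(int); m=((im[...,1]>im[...,2]*1.5)&(im[...,1]>im[...,0]*1.1)&(im[...,1]>25)).astype(np.uint8)
    c,l,st,ce=cv2.connectedComponentsWithStats(m)
    for i in range(1,c):
        if st[i,4]>60:
            x,y,w,h,_=st[i]; p=at(f,x,y+h/2-1,.018);q=at(f,x+w,y+h/2-1,.018); print(n,st[i],np.round(np.linalg.norm(p-q)*1000,1))
a=S['pixels'][155:205,205:270]; b=D['pixels'][155:190,255:320]
cv2.imwrite('pics/col.png',np.vstack([cv2.resize(a,None,fx=6,fy=6,interpolation=2),cv2.resize(b,None,fx=6,fy=6,interpolation=2)]))
```

```text
sprocket [ 0.372 -0.265  0.021]
colL [ 0.399 -0.127  0.028]
colS [ 0.475 -0.108  0.016]
spacer [ 0.636 -0.242  0.025]
bearing [ 0.693 -0.005  0.019]
nut [0.438 0.119 0.022]
jartop [0.365 0.262 0.08 ]
redtip [0.629 0.212 0.069]
bluetip [0.525 0.429 0.07 ]
dish [ 0.505 -0.432  0.023]
bottletop [0.83  0.277 0.188]
scene [229 164  18  15 182] 53.0
scene [223 181  10  10  63] 27.5
side [289 164  19  18 267] 54.9
side [264 169  13  12 121] 37.2
```

View pics/col.png

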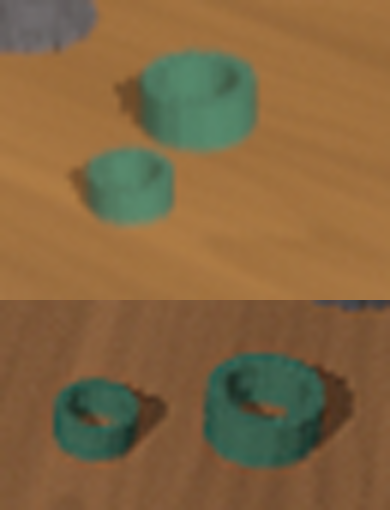

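View pics/wrist0.png

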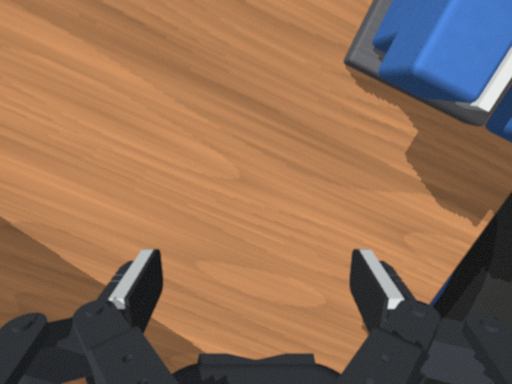

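Of the green rings, the one at scene (372,268) / side (467,270) is about 54 mm across with its top at 28 mm. The one at scene (354,291) / side (424,273) is about 37–40 mm across with its top at 16–18 mm. The crop shows the left (smaller) ring fits the description, so that is the collar. The first wrist view shows only bench and the vise.

Next I'll go over the sprocket.

>>> servo_tool(
  commands=[
    [[0.32,0.705,-0.16],0],
    [[0.32,0.705,-0.16],0],
    [[0.32,0.705,-0.16],0],
    [[0.32,0.705,-0.16],0],
    [[0.32,0.705,-0.16],0],
    [[0.32,0.705,-0.16],0],
    [[0.32,0.705,-0.16],0],
    [[0.32,0.705,-0.16],0],
    [[0.32,0.705,-0.16],0],
  ],
  jaw=0,
)

```text
t: 1.27
eef_pos: [0.3723, -0.2671, 0.1815]
ee_rot: [0.0, 0.978, 0.207, 0.0]
wrist_force: [-0.8, -0.4, 0.6]
width: 1.002
finger_force: 0.0
```

```bash
cat >> h.py <<'E'
def top(f,cx,cy,z,half=.07,s=4000):
    """metric top-down warp at plane z; px/m = s; row down = -y, col right = +x"""
    n=int(2*half*s); c=[(cx-half,cy+half),(cx+half,cy+half),(cx+half,cy-half),(cx-half,cy-half)]
    src=np.float32([proj(f,(*p,z)) for p in c]); dst=np.float32([(0,0),(n,0),(n,n),(0,n)])
    return cv2.warpPerspective(f['pixels'],cv2.getPerspectiveTransform(src,dst),(n,n))
def circ(w,cx,cy,r,half=.07,s=4000,tol=.0025,k=4):
    g=cv2.medianBlur(cv2.cvtColor(w,cv2.COLOR_BGR2GRAY),5)
    c=cv2.HoughCircles(g,cv2.HOUGH_GRADIENT_ALT if 0 else cv2.HOUGH_GRADIENT,1,8,param1=80,param2=12,minRadius=int((r-tol)*s),maxRadius=int((r+tol)*s))
    return [] if c is None else [(round(cx-half+u/s,4),round(cy+half-v/s,4),round(q/s,4)) for u,v,q in c[0][:k]]
def look(name,cx,cy,z,rs,half=.07):
    f=grab('wrist'); w=top(f,cx,cy,z,half)
    print('state',f['s']['t'],np.round(f['s']['eef_pos'],4),'yaw',np.round(np.arctan2(f['T'][1,1],f['T'][0,1]),4))
    for r in rs: print(r,circ(w,cx,cy,r,half))
    v=w.copy()
    for r in rs:
        for i,(x,y,q) in enumerate(circ(w,cx,cy,r,half,k=1)): cv2.circle(v,(int((x-cx+half)*4000),int((cy+half-y)*4000)),int(q*4000),(0,0,255),1)
    cv2.imwrite('pics/'+name+'.png',v); return f,w
E
python3 - <<'E'
from h import *
look('w_spr',.372,-.265,.022,[.022,.014])
E
```

```text
state 1.275 [ 0.3723 -0.2671  0.1815] yaw 0.4166
0.022 []
0.014 []
```

View pics/w_spr.png

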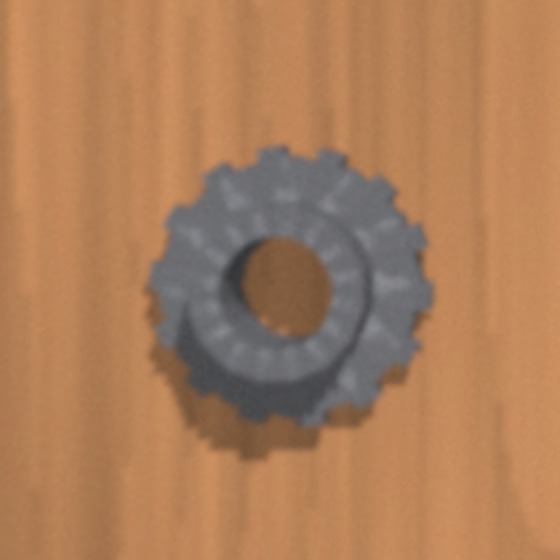

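The sprocket's boss is centred at (281,293) in the top-down crop, which puts it at about (0.372,-0.268).

>>> servo_tool(
  commands=[
    [[0,-0.003,-0.1],0],
    [[0,-0.003,-0.2],0],
    [[0,-0.003,-0.3],0],
    [[0,-0.003,-0.36],0],
    [[0,-0.003,-0.385],0],
    [[0,-0.003,-0.397],0],
    [[0,-0.003,-0.397],0],
    [[0,-0.003,-0.397],0],
  ],
)

```text
t: 2.33
eef_pos: [0.3732, -0.2676, 0.0233]
ee_rot: [0.001, 0.978, 0.208, 0.001]
wrist_force: [-0.1, 0.4, 0.4]
width: 1.002
finger_force: 0.0
```

>>> servo_tool(
  commands=[
    [[0,0,0],0],
    [[0,0,0],0],
    [[0,0,0],0],
    [[0,0,0],0],
    [[0,0,0],0],
    [[0,0,0],0],
    [[0,0,0],0],
    [[0,0,0],0],
  ],
  jaw=1,
)

```text
t: 3.32
eef_pos: [0.3728, -0.2672, 0.0232]
ee_rot: [0.0, 0.978, 0.208, 0.0]
wrist_force: [-1.6, 1.7, 8.1]
width: 0.493
finger_force: 60.2
```

>>> servo_tool(
  commands=[
    [[0,0,0.05],0],
    [[0,0,0.15],0],
    [[0,0,0.3],0],
    [[0.02,0.1,0.39],0],
    [[0.05,0.22,0.39],0],
    [[0.08,0.35,0.39],0],
    [[0.11,0.5,0.39],0],
    [[0.14,0.63,0.39],0],
    [[0.17,0.77,0.39],0],
    [[0.2,0.9,0.39],0],
    [[0.2,0.9,0.39],0],
  ],
)

```text
t: 4.7
eef_pos: [0.4528, 0.0961, 0.1782]
ee_rot: [-0.0, 0.977, 0.211, 0.0]
wrist_force: [-1.0, -0.5, -2.8]
width: 0.488
finger_force: 62.5
```

>>> servo_tool(
  commands=[
    [[-0.005,0.13,0],0],
    [[-0.01,0.27,0],0],
    [[-0.015,0.4,0],0],
    [[-0.02,0.54,0],0],
    [[-0.025,0.65,0],0],
    [[-0.025,0.748,0],0],
    [[-0.025,0.748,0],0],
    [[-0.025,0.748,0],0],
    [[-0.025,0.748,0],0],
    [[-0.025,0.748,0],0],
  ],
)

```text
t: 5.95
eef_pos: [0.4935, 0.3008, 0.1785]
ee_rot: [-0.026, 0.966, 0.256, -0.008]
wrist_force: [-0.1, -0.2, -2.6]
width: 0.491
finger_force: 62.8
```

Run:
```python
from h import *
f,w=look('w_blue',.525,.429,.07,[.003,.008])
import pickle; pickle.dump(f,open('fb.pkl','wb'))
cv2.imwrite('pics/wb_raw.png',f['pixels']); print(proj(f,(.525,.429,.07)),proj(f,(.525,.429,.012)))
```

```text
state 5.95 [0.4935 0.3008 0.1785] yaw 0.5358
0.003 [(np.float32(0.5246), np.float32(0.4296), np.float32(0.0034))]
0.008 [(np.float32(0.5264), np.float32(0.4251), np.float32(0.008)), (np.float32(0.5246), np.float32(0.4239), np.float32(0.01)), (np.float32(0.5474), np.float32(0.3849), np.float32(0.008))]
[126.21242456  62.33868123] [155.10429944  65.44219477]
```

View pics/wb_raw.png

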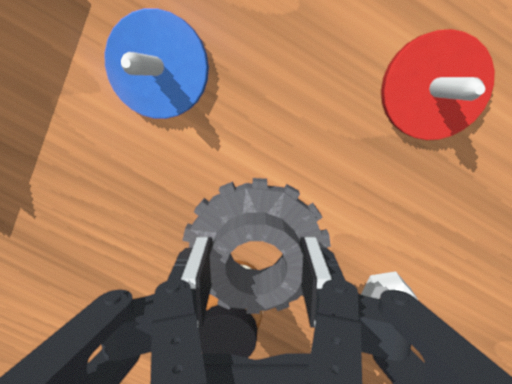

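The sprocket is held flat. The blue pin tip is at (126,62), its foot at (155,64), and the red pin tip is at (480,89). The arm stopped short of its target, so I'll check the joints.

Run:
```python
from h import *
import pickle
s=ctrl.read_state(); print(s['t'],np.round(s['q'],3),s['eef_pos'])
f=pickle.load(open('fb.pkl','rb')); fs=pickle.load(open('f0.pkl','rb'))
for n,uv,z in (('bt',(127,62),.07),('bf',(156.5,63.5),.012),('rt',(480,89),.07),('rf',(438.5,84.5),.012)): print(n,at(f,*uv,z))
S,D=fs['scene'],fs['side'];k=.64
print(tri(ray(f,127,62),ray(S,672*k,410*k),ray(D,310*k,497*k)),tri(ray(f,480,89),ray(S,469*k,382*k),ray(D,286*k,361*k)))
# foot colour centroids in all views
for n,g in (('s',S),('d',D),('w',f)):
    im=g['pixels'].astype(int);B,G,Rr=im[...,0],im[...,1],im[...,2]
    for c,m in (('blue',(B>2*Rr)&(B>80)),('red',(Rr>3*G)&(Rr>80)&(Rr>3*B))):
        q,l,st,ce=cv2.connectedComponentsWithStats(m.astype(np.uint8))
        for i in range(1,q):
            if st[i,4]>300 and max(st[i][2:4])<130:
                h=cv2.convexHull(np.argwhere(l==i)[:,::-1].astype(np.int32)); e=cv2.fitEllipse(h); print(n,c,np.round(e[0],1),np.round(at(g,*e[0],.012),4))
```

```text
6.0 [ 0.518  0.309 -0.209  1.055  0.054  3.141] [0.49356166 0.3009214  0.17855421]
bt [0.52547991 0.42859875 0.07      ]
bf [0.5270407  0.42857841 0.012     ]
rt [0.62935141 0.21086935 0.07      ]
rf [0.63067608 0.21235432 0.012     ]
[0.52536795 0.42897399 0.06982318] [0.62946776 0.21141211 0.06918587]
s blue [261.6  19. ] [-2.4655 -2.0663  0.012 ]
s blue [ 15.8 300.1] [ 1.0192 -0.1479  0.012 ]
s blue [422. 287.] [0.5319 0.4321 0.012 ]
s blue [270.9 331.2] [0.7915 0.2553 0.012 ]
d blue [502.1  24.9] [-0.3708 -1.3979  0.012 ]
d blue [491.6  77.4] [-0.2444 -0.864   0.012 ]
d blue [314.1  62.8] [ 0.4331 -0.8127  0.012 ]
d blue [ 86.1 233.7] [0.8816 0.2251 0.012 ]
d blue [199.7 335.9] [0.5246 0.434  0.012 ]
d red [184.6 248.8] [0.6285 0.2172 0.012 ]
w blue [156.1  63. ] [0.5272 0.4291 0.012 ]
w red [437.7  84.2] [0.6305 0.2131 0.012 ]
```

Joint 6 is at its limit (q6 = q1 + π − yaw), so I'll turn the tool by about +1 rad.

>>> servo_tool(
  commands=[
    [[0,0,0],0.08],
    [[0,0,0],0.17],
    [[0,0,0],0.25],
    [[0,0,0],0.33],
    [[0,0,0],0.42],
    [[0,0,0],0.5],
    [[0,0,0],0.5],
    [[0,0,0],0.5],
    [[0,0,0],0.5],
    [[0,0,0],0.5],
  ],
)

```text
t: 7.25
eef_pos: [0.4937, 0.3009, 0.1785]
ee_rot: [-0.019, 0.725, 0.688, -0.019]
wrist_force: [-0.1, -0.5, -2.3]
width: 0.492
finger_force: 62.8
```

>>> servo_tool(
  commands=[
    [[0.03,0.12,0],0],
    [[0.055,0.23,0],0],
    [[0.081,0.32,0],0],
    [[0.081,0.32,0],0],
    [[0.081,0.32,-0.05],0],
    [[0.081,0.32,-0.12],0],
    [[0.081,0.32,-0.17],0],
    [[0.081,0.32,-0.17],0],
    [[0.081,0.32,-0.17],0],
    [[0.081,0.32,-0.17],0],
  ],
)

```text
t: 8.5
eef_pos: [0.5268, 0.4294, 0.112]
ee_rot: [-0.018, 0.725, 0.688, -0.018]
wrist_force: [-0.2, 0.1, -3.7]
width: 0.488
finger_force: 62.8
```

Run:
```python
from h import *
S=grab('scene');D=grab('side')
s=S['s']; print(s['eef_pos'],np.round(s['q'],3))
for n,g in (('s',S),('d',D)):
    u,v=proj(g,(.526,.429,.07)).astype(int); c=g['pixels'][v-45:v+45,u-50:u+50]; cv2.imwrite(f'pics/{n}t.png',c)
a=[cv2.resize(cv2.imread(f'pics/{n}t.png'),(400,360),interpolation=2) for n in 'sd']
cv2.imwrite('pics/spr_over.png',np.hstack(a))
```

```text
[0.52683017 0.4293534  0.11197325] [0.668 0.568 0.027 1.07  0.033 2.29 ]
```

View pics/spr_over.png

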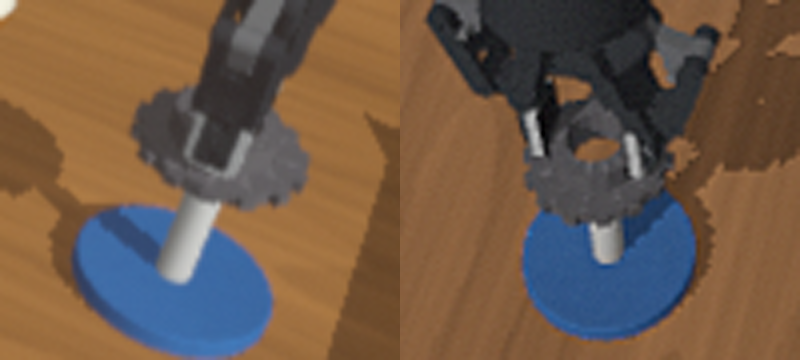

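The sprocket hangs centred over the blue pin in both views, so I'll lower it.

>>> servo_tool(
  commands=[
    [[0,0,-0.03],0],
    [[0,0,-0.06],0],
    [[0,0,-0.09],0],
    [[0,0,-0.12],0],
    [[0,0,-0.15],0],
    [[0,0,-0.17],0],
    [[0,0,-0.18],0],
    [[0,0,-0.185],0],
    [[0,0,-0.187],0],
    [[0,0,-0.187],0],
  ],
)

```text
t: 9.85
eef_pos: [0.5261, 0.429, 0.0368]
ee_rot: [-0.019, 0.725, 0.688, -0.019]
wrist_force: [-3.6, -2.0, 4.3]
width: 0.487
finger_force: 63.6
```

>>> servo_tool(
  commands=[
    [[0,0,0],0],
    [[0,0,0],0],
    [[0,0,0],0],
    [[0,0,0],0],
    [[0,0,0],0],
    [[0,0,0.1],0],
    [[0,0,0.22],0],
    [[0,0,0.36],0],
    [[0.06,-0.15,0.38],0],
    [[0.12,-0.3,0.38],0],
    [[0.18,-0.44,0.38],0],
    [[0.23,-0.57,0.38],0],
    [[0.28,-0.7,0.38],0],
    [[0.33,-0.83,0.38],0],
    [[0.38,-0.96,0.38],0],
    [[0.4,-1.0,0.38],0],
  ],
  jaw=0,
)

```text
t: 11.85
eef_pos: [0.6869, 0.0256, 0.1876]
ee_rot: [-0.018, 0.726, 0.687, -0.02]
wrist_force: [-0.3, 0.0, 0.5]
width: 0.997
finger_force: 0.0
```

>>> servo_tool(
  commands=[
    [[0.0175,-0.085,0],0],
    [[0.0175,-0.085,0],0],
    [[0.0175,-0.085,0],0],
    [[0.0175,-0.085,0],0],
  ],
)

```text
t: 12.35
eef_pos: [0.6929, -0.0036, 0.1878]
ee_rot: [-0.019, 0.724, 0.689, -0.019]
wrist_force: [-0.5, 0.5, -0.8]
width: 1.002
finger_force: 0.0
```

Run:
```python
from h import *
f,w=look('w_bear',.693,-.005,.016,[.031,.015])
print(np.round(f['s']['q'],3),f['s']['width'])
D=grab('side'); u,v=proj(D,(.526,.429,.03)).astype(int); c=cv2.resize(D['pixels'][v-45:v+45,u-60:u+60],None,fx=3,fy=3,interpolation=2)
v=cv2.resize(w,(400,400)); o=np.zeros((400,760,3),np.uint8); o[:,:400]=v; o[:270,400:760]=c; cv2.imwrite('pics/c1.png',o)
```

```text
state 12.35 [ 0.6929 -0.0036  0.1878] yaw 1.5377
0.031 [(np.float32(0.6941), np.float32(-0.0059), np.float32(0.0314)), (np.float32(0.6921), np.float32(-0.0056), np.float32(0.0294)), (np.float32(0.6931), np.float32(-0.0079), np.float32(0.0295)), (np.float32(0.6941), np.float32(-0.0016), np.float32(0.0298))]
0.015 [(np.float32(0.6944), np.float32(-0.0061), np.float32(0.0148)), (np.float32(0.6939), np.float32(-0.0031), np.float32(0.0124)), (np.float32(0.6906), np.float32(-1e-04), np.float32(0.0142)), (np.float32(0.6964), np.float32(-0.0019), np.float32(0.0165))]
[-0.005  0.563  0.196  1.257  0.     1.616] 1.002461896447969
```

View pics/c1.png

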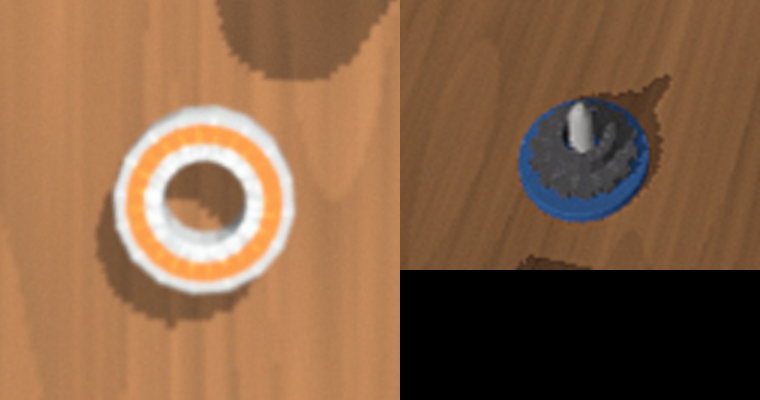

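The bearing is at (204,200) in the crop, which is (0.694,-0.006). The right-hand crop shows the sprocket seated on the blue foot.

>>> servo_tool(
  commands=[
    [[0.003,-0.006,-0.12],0],
    [[0.003,-0.006,-0.24],0],
    [[0.003,-0.006,-0.34],0],
    [[0.003,-0.006,-0.41],0],
    [[0.003,-0.006,-0.43],0],
    [[0.003,-0.006,-0.437],0],
    [[0.003,-0.006,-0.437],0],
    [[0.003,-0.006,-0.437],0],
  ],
)

```text
t: 13.45
eef_pos: [0.6953, -0.0074, 0.0144]
ee_rot: [-0.018, 0.725, 0.688, -0.019]
wrist_force: [-0.3, -0.2, -0.2]
width: 0.999
finger_force: 0.0
```

>>> servo_tool(
  commands=[
    [[0,0,0],0],
    [[0,0,0],0],
    [[0,0,0],0],
    [[0,0,0],0],
    [[0,0,0],0],
    [[0,0,0],0],
    [[0,0,0],0],
  ],
  jaw=1,
)

```text
t: 14.32
eef_pos: [0.6952, -0.0075, 0.0145]
ee_rot: [-0.018, 0.725, 0.688, -0.019]
wrist_force: [-1.0, -0.6, 7.7]
width: 0.705
finger_force: 64.4
```

>>> servo_tool(
  commands=[
    [[0,0,0.05],0],
    [[0,0,0.16],0],
    [[0,0,0.3],0],
    [[-0.05,0.12,0.389],0],
    [[-0.1,0.25,0.389],0],
    [[-0.15,0.38,0.389],0],
    [[-0.2,0.51,0.389],0],
    [[-0.25,0.64,0.389],0],
    [[-0.3,0.77,0.389],0],
    [[-0.34,0.88,0.389],0],
    [[-0.38,0.97,0.389],0],
    [[-0.38,0.97,0.389],0],
  ],
)

```text
t: 15.82
eef_pos: [0.5407, 0.3833, 0.1693]
ee_rot: [-0.019, 0.723, 0.69, -0.019]
wrist_force: [-1.1, -0.3, -2.3]
width: 0.706
finger_force: 66.0
```

>>> servo_tool(
  commands=[
    [[-0.02,0.06,0],0],
    [[-0.0425,0.1175,0],0],
    [[-0.0425,0.1175,-0.06],0],
    [[-0.0425,0.1175,-0.13],0],
    [[-0.0425,0.1175,-0.175],0],
    [[-0.0425,0.1175,-0.175],0],
    [[-0.0425,0.1175,-0.175],0],
    [[-0.0425,0.1175,-0.175],0],
  ],
)

```text
t: 16.82
eef_pos: [0.5261, 0.4281, 0.0999]
ee_rot: [-0.018, 0.725, 0.688, -0.018]
wrist_force: [0.1, -0.2, -2.5]
width: 0.7
finger_force: 65.9
```

>>> servo_tool(
  commands=[
    [[0,0,-0.03],0],
    [[0,0,-0.06],0],
    [[0,0,-0.09],0],
    [[0,0,-0.11],0],
    [[0,0,-0.12],0],
    [[0,0,-0.125],0],
    [[0,0,-0.125],0],
    [[0,0,-0.125],0],
  ],
)

```text
t: 17.82
eef_pos: [0.5256, 0.4278, 0.0488]
ee_rot: [-0.019, 0.725, 0.688, -0.019]
wrist_force: [-0.4, 0.1, -2.9]
width: 0.703
finger_force: 66.0
```

>>> servo_tool(
  commands=[
    [[0,0,0],0],
    [[0,0,0],0],
    [[0,0,0],0],
    [[0,0,0],0],
    [[0,0,0],0],
    [[0,0,0.1],0],
    [[0,0,0.22],0],
    [[0,0,0.35],0],
    [[-0.01,-0.14,0.35],0],
    [[-0.02,-0.29,0.35],0],
    [[-0.03,-0.44,0.35],0],
    [[-0.05,-0.59,0.35],0],
    [[-0.07,-0.74,0.35],0],
    [[-0.085,-0.9,0.35],0],
    [[-0.085,-0.9,0.35],0],
  ],
  jaw=0,
)

```text
t: 19.7
eef_pos: [0.4906, 0.0641, 0.1888]
ee_rot: [-0.018, 0.727, 0.686, -0.02]
wrist_force: [0.1, 0.4, 1.4]
width: 1.0
finger_force: 0.0
```

>>> servo_tool(
  commands=[
    [[-0.01,-0.11,0],-0.09],
    [[-0.02,-0.22,0],-0.18],
    [[-0.03,-0.33,0],-0.27],
    [[-0.041,-0.44,0],-0.36],
    [[-0.041,-0.44,0],-0.45],
    [[-0.041,-0.44,0],-0.55],
    [[-0.041,-0.44,0],-0.55],
    [[-0.041,-0.44,0],-0.55],
    [[-0.041,-0.44,0],-0.55],
  ],
)

```text
t: 20.82
eef_pos: [0.4751, -0.108, 0.1885]
ee_rot: [-0.026, 0.978, 0.209, -0.007]
wrist_force: [0.2, -0.2, 0.4]
width: 0.998
finger_force: 0.0
```

Run:
```python
from h import *
f,w=look('w_col',.475,-.108,.018,[.020,.014])
print(np.round(f['s']['q'],3),f['s']['width'])
D=grab('side'); u,v=proj(D,(.526,.429,.03)).astype(int); c=cv2.resize(D['pixels'][v-45:v+45,u-60:u+60],None,fx=3,fy=3,interpolation=2)
v=cv2.resize(w,(400,400)); o=np.zeros((400,760,3),np.uint8); o[:,:400]=v; o[:270,400:760]=c; cv2.imwrite('pics/c2.png',o)
```

```text
state 20.825 [ 0.4751 -0.108   0.1885] yaw 0.4384
0.02 [(np.float32(0.4794), np.float32(-0.1104), np.float32(0.0182))]
0.014 [(np.float32(0.4771), np.float32(-0.1081), np.float32(0.015))]
[-0.25   0.165 -0.372  1.069  0.04   2.47 ] 0.9977755154255369
```

View pics/c2.png

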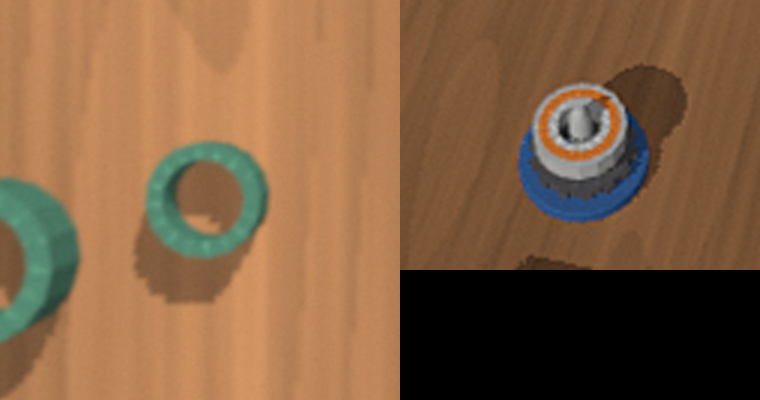

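The collar is at (207,200) in the crop and measures about 41 mm across, so it is the right one. The bearing is seated around the blue pin.

>>> servo_tool(
  commands=[
    [[0.006,0,-0.12],0],
    [[0.006,0,-0.24],0],
    [[0.006,0,-0.34],0],
    [[0.006,0,-0.4],0],
    [[0.006,0,-0.42],0],
    [[0.006,0,-0.431],0],
    [[0.006,0,-0.431],0],
    [[0.006,0,-0.431],0],
  ],
)

```text
t: 21.92
eef_pos: [0.4781, -0.1086, 0.017]
ee_rot: [-0.026, 0.978, 0.208, -0.006]
wrist_force: [-0.3, 1.0, 0.7]
width: 0.997
finger_force: 0.0
```

>>> servo_tool(
  commands=[
    [[0,0,0],0],
    [[0,0,0],0],
    [[0,0,0],0],
    [[0,0,0],0],
    [[0,0,0],0],
    [[0,0,0],0],
    [[0,0,0],0],
    [[0,0,0],0],
  ],
  jaw=1,
)

```text
t: 22.92
eef_pos: [0.4775, -0.1084, 0.0169]
ee_rot: [-0.026, 0.978, 0.208, -0.007]
wrist_force: [-2.4, 0.7, 7.6]
width: 0.446
finger_force: 59.6
```

>>> servo_tool(
  commands=[
    [[0,0,0.05],0],
    [[0,0,0.16],0],
    [[0,0,0.3],0],
    [[0.01,0.08,0.383],0.08],
    [[0.02,0.18,0.383],0.17],
    [[0.03,0.3,0.383],0.25],
    [[0.045,0.42,0.383],0.33],
    [[0.06,0.55,0.383],0.42],
    [[0.07,0.68,0.383],0.5],
    [[0.08,0.8,0.383],0.5],
    [[0.08,0.8,0.383],0.5],
  ],
)

```text
t: 24.3
eef_pos: [0.5092, 0.2146, 0.169]
ee_rot: [-0.02, 0.757, 0.653, -0.018]
wrist_force: [0.2, -0.6, -0.2]
width: 0.445
finger_force: 60.7
```

>>> servo_tool(
  commands=[
    [[0.01,0.12,0],0],
    [[0.02,0.25,0],0],
    [[0.03,0.38,0],0],
    [[0.041,0.48,0],0],
    [[0.041,0.5435,0],0],
    [[0.041,0.5435,0],0],
    [[0.041,0.5435,-0.06],0],
    [[0.041,0.5435,-0.12],0],
    [[0.041,0.5435,-0.162],0],
    [[0.041,0.5435,-0.162],0],
    [[0.041,0.5435,-0.162],0],
  ],
)

```text
t: 25.68
eef_pos: [0.5263, 0.4289, 0.1054]
ee_rot: [-0.019, 0.759, 0.651, -0.018]
wrist_force: [-0.3, -1.0, -1.5]
width: 0.443
finger_force: 60.7
```

>>> servo_tool(
  commands=[
    [[0,0,-0.02],0],
    [[0,0,-0.04],0],
    [[0,0,-0.06],0],
    [[0,0,-0.08],0],
    [[0,0,-0.09],0],
    [[0,0,-0.095],0],
    [[0,0,-0.095],0],
    [[0,0,-0.095],0],
  ],
)

```text
t: 26.68
eef_pos: [0.5258, 0.4291, 0.067]
ee_rot: [-0.02, 0.758, 0.651, -0.018]
wrist_force: [-1.3, -1.1, 2.9]
width: 0.449
finger_force: 61.2
```

>>> servo_tool(
  commands=[
    [[0,0,0],0],
    [[0,0,0],0],
    [[0,0,0],0],
    [[0,0,0],0],
    [[0,0,0],0],
    [[0,0,0.1],0],
    [[0,0,0.22],0],
    [[0,0,0.31],0],
    [[0.02,-0.14,0.31],0],
    [[0.05,-0.29,0.31],0],
    [[0.07,-0.44,0.31],0],
    [[0.1,-0.59,0.31],0],
    [[0.12,-0.74,0.31],0],
    [[0.15,-0.9,0.31],0],
    [[0.15,-0.9,0.31],0],
  ],
  jaw=0,
)

```text
t: 28.55
eef_pos: [0.5862, 0.0649, 0.1907]
ee_rot: [-0.019, 0.76, 0.649, -0.019]
wrist_force: [-0.5, 1.1, -0.4]
width: 0.998
finger_force: 0.0
```

>>> servo_tool(
  commands=[
    [[0.02,-0.14,0],0],
    [[0.05,-0.29,0],0],
    [[0.07,-0.44,0],0],
    [[0.1,-0.58,0],0],
    [[0.12,-0.7,0],0],
    [[0.125,-0.778,0],0],
    [[0.125,-0.778,0],0],
    [[0.125,-0.778,0],0],
    [[0.125,-0.778,0],0],
  ],
)

```text
t: 29.68
eef_pos: [0.6359, -0.2406, 0.1906]
ee_rot: [-0.02, 0.758, 0.652, -0.018]
wrist_force: [-0.4, 0.4, 0.3]
width: 1.003
finger_force: 0.0
```

Run:
```python
from h import *
f,w=look('w_spa',.636,-.242,.024,[.024,.014])
print(np.round(f['s']['q'],3),f['s']['width'])
D=grab('side'); u,v=proj(D,(.526,.429,.03)).astype(int); c=cv2.resize(D['pixels'][v-45:v+45,u-60:u+60],None,fx=3,fy=3,interpolation=2)
v=cv2.resize(w,(400,400)); o=np.zeros((400,760,3),np.uint8); o[:,:400]=v; o[:270,400:760]=c; cv2.imwrite('pics/c3.png',o)
```

```text
state 29.675 [ 0.6359 -0.2406  0.1906] yaw 1.4379
0.024 [(np.float32(0.6361), np.float32(-0.2446), np.float32(0.0246)), (np.float32(0.6364), np.float32(-0.2421), np.float32(0.0264)), (np.float32(0.6376), np.float32(-0.2381), np.float32(0.0223)), (np.float32(0.6366), np.float32(-0.2401), np.float32(0.0244))]
0.014 [(np.float32(0.6361), np.float32(-0.2436), np.float32(0.0129)), (np.float32(0.6369), np.float32(-0.2461), np.float32(0.0153)), (np.float32(0.6339), np.float32(-0.2439), np.float32(0.0154)), (np.float32(0.6426), np.float32(-0.2329), np.float32(0.0152))]
[-0.356  0.535  0.156  1.244 -0.013  1.366] 1.0029328995566547
```

View pics/c3.png

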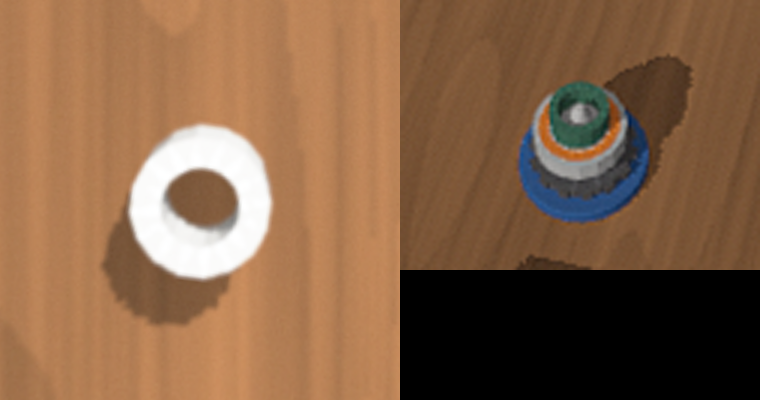

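The collar is seated on the blue stack. The spacer is at (200,209) in the crop, which is (0.636,-0.245).

>>> servo_tool(
  commands=[
    [[0,-0.011,-0.12],0],
    [[0,-0.011,-0.24],0],
    [[0,-0.011,-0.34],0],
    [[0,-0.011,-0.4],0],
    [[0,-0.011,-0.42],0],
    [[0,-0.011,-0.424],0],
    [[0,-0.011,-0.424],0],
    [[0,-0.011,-0.424],0],
  ],
)

```text
t: 30.78
eef_pos: [0.6366, -0.2469, 0.0223]
ee_rot: [-0.019, 0.758, 0.651, -0.018]
wrist_force: [-1.0, 0.4, 0.9]
width: 1.003
finger_force: 0.0
```

>>> servo_tool(
  commands=[
    [[0,0,0],0],
    [[0,0,0],0],
    [[0,0,0],0],
    [[0,0,0],0],
    [[0,0,0],0],
    [[0,0,0],0],
    [[0,0,0],0],
    [[0,0,0],0],
  ],
  jaw=1,
)

```text
t: 31.78
eef_pos: [0.6362, -0.2469, 0.0218]
ee_rot: [-0.019, 0.758, 0.651, -0.018]
wrist_force: [-0.5, 0.4, 4.9]
width: 0.543
finger_force: 61.9
```

>>> servo_tool(
  commands=[
    [[0,0,0.05],0],
    [[0,0,0.16],0],
    [[0,0,0.3],0],
    [[0,0.1,0.38],0],
    [[0,0.22,0.38],0],
    [[0,0.36,0.38],0],
    [[0,0.5,0.38],0],
    [[0,0.64,0.38],0],
    [[0,0.76,0.38],0],
    [[0,0.85,0.38],0],
    [[0,0.85,0.38],0],
  ],
)

```text
t: 33.15
eef_pos: [0.6356, 0.0962, 0.1739]
ee_rot: [-0.019, 0.757, 0.653, -0.018]
wrist_force: [0.1, -0.1, -0.7]
width: 0.541
finger_force: 61.5
```

>>> servo_tool(
  commands=[
    [[-0.007,0.1,0],0],
    [[-0.015,0.2,0],0],
    [[-0.015,0.2935,0],0],
    [[-0.015,0.2935,0],0],
    [[-0.015,0.2935,-0.06],0],
    [[-0.015,0.2935,-0.12],0],
    [[-0.015,0.2935,-0.172],0],
    [[-0.015,0.2935,-0.172],0],
    [[-0.015,0.2935,-0.172],0],
  ],
)

```text
t: 34.28
eef_pos: [0.6304, 0.2099, 0.1052]
ee_rot: [-0.019, 0.759, 0.651, -0.018]
wrist_force: [0.6, 0.2, -1.1]
width: 0.54
finger_force: 61.5
```

Down to TCP z ≈ 0.034.

>>> servo_tool(
  commands=[
    [[0,0,-0.03],0],
    [[0,0,-0.06],0],
    [[0,0,-0.09],0],
    [[0,0,-0.12],0],
    [[0,0,-0.15],0],
    [[0,0,-0.17],0],
    [[0,0,-0.177],0],
    [[0,0,-0.178],0],
    [[0,0,-0.178],0],
    [[0,0,-0.178],0],
  ],
)

```text
t: 35.52
eef_pos: [0.6294, 0.2108, 0.0338]
ee_rot: [-0.02, 0.758, 0.651, -0.019]
wrist_force: [-3.6, -1.0, 5.9]
width: 0.544
finger_force: 62.2
```

>>> servo_tool(
  commands=[
    [[0,0,0],0],
    [[0,0,0],0],
    [[0,0,0],0],
    [[0,0,0],0],
    [[0,0,0],0],
    [[0,0,0.1],0],
    [[0,0,0.22],0],
    [[0,0,0.34],0],
    [[-0.1,-0.04,0.39],0],
    [[-0.2,-0.1,0.39],0],
    [[-0.32,-0.16,0.39],0],
    [[-0.42,-0.2,0.39],0],
    [[-0.4785,-0.2295,0.39],0],
    [[-0.4785,-0.2295,0.39],0],
    [[-0.4785,-0.2295,0.39],0],
    [[-0.4785,-0.2295,0.39],0],
  ],
  jaw=0,
)

```text
t: 37.52
eef_pos: [0.4394, 0.1195, 0.189]
ee_rot: [-0.019, 0.758, 0.651, -0.018]
wrist_force: [0.1, 0.3, 0.3]
width: 1.003
finger_force: 0.0
```

Run:
```python
from h import *
f,w=look('w_nut',.438,.119,.020,[.014])
print(np.round(f['s']['q'],3),f['s']['width'])
D=grab('side'); u,v=proj(D,(.63,.212,.03)).astype(int); c=cv2.resize(D['pixels'][v-45:v+45,u-60:u+60],None,fx=3,fy=3,interpolation=2)
v=cv2.resize(w,(400,400)); o=np.zeros((400,760,3),np.uint8); o[:,:400]=v; o[:270,400:760]=c; cv2.imwrite('pics/c4.png',o)
```

```text
state 37.525 [0.4394 0.1195 0.189 ] yaw 1.4361
0.014 [(np.float32(0.4386), np.float32(0.1189), np.float32(0.0144)), (np.float32(0.4369), np.float32(0.1224), np.float32(0.0127)), (np.float32(0.4406), np.float32(0.1211), np.float32(0.012)), (np.float32(0.4371), np.float32(0.1171), np.float32(0.0155))]
[ 0.252  0.118 -0.426  1.076  0.019  1.974] 1.0034400032829263
```

View pics/c4.png

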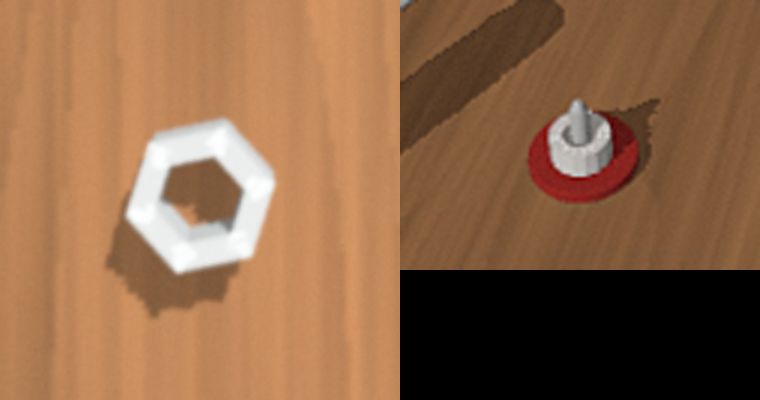

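The spacer is seated on the red foot. The nut is centred at (202,196) in the crop, with corners at about 11° modulo 60°, so a turn of −0.18 rad puts the pads on two flats.

>>> servo_tool(
  commands=[
    [[-0.002,0.001,-0.06],-0.06],
    [[-0.002,0.001,-0.16],-0.09],
    [[-0.002,0.001,-0.26],-0.09],
    [[-0.002,0.001,-0.35],-0.09],
    [[-0.002,0.001,-0.4],-0.09],
    [[-0.002,0.001,-0.42],-0.09],
    [[-0.002,0.001,-0.425],-0.09],
    [[-0.002,0.001,-0.425],-0.09],
    [[-0.002,0.001,-0.425],-0.09],
  ],
)

```text
t: 38.75
eef_pos: [0.4383, 0.1196, 0.0197]
ee_rot: [-0.021, 0.814, 0.58, -0.016]
wrist_force: [-0.3, 0.4, -0.3]
width: 1.0
finger_force: 0.0
```

>>> servo_tool(
  commands=[
    [[0,0,0],0],
    [[0,0,0],0],
    [[0,0,0],0],
    [[0,0,0],0],
    [[0,0,0],0],
    [[0,0,0],0],
    [[0,0,0],0],
    [[0,0,0],0],
  ],
  jaw=1,
)

```text
t: 39.75
eef_pos: [0.4378, 0.1194, 0.0197]
ee_rot: [-0.021, 0.814, 0.58, -0.016]
wrist_force: [-1.8, 0.1, 8.6]
width: 0.518
finger_force: 61.3
```

>>> servo_tool(
  commands=[
    [[0,0,0.05],0],
    [[0,0,0.16],0],
    [[0,0,0.3],0],
    [[0.06,0.03,0.36],0],
    [[0.16,0.08,0.36],0],
    [[0.28,0.14,0.36],0],
    [[0.38,0.18,0.36],0],
    [[0.45,0.22,0.36],0],
    [[0.4805,0.2315,0.36],0],
    [[0.4805,0.2315,0.36],0],
    [[0.4805,0.2315,0.3],0],
    [[0.4805,0.2315,0.24],0],
    [[0.4805,0.2315,0.2125],0],
    [[0.4805,0.2315,0.2125],0],
    [[0.4805,0.2315,0.2125],0],
  ],
)

```text
t: 41.62
eef_pos: [0.6302, 0.2121, 0.105]
ee_rot: [-0.021, 0.814, 0.58, -0.016]
wrist_force: [0.5, -0.2, -0.6]
width: 0.521
finger_force: 62.2
```

>>> servo_tool(
  commands=[
    [[0,0,-0.03],0],
    [[0,0,-0.06],0],
    [[0,0,-0.085],0],
    [[0,0,-0.105],0],
    [[0,0,-0.117],0],
    [[0,0,-0.122],0],
    [[0,0,-0.122],0],
    [[0,0,-0.122],0],
  ],
)

```text
t: 42.62
eef_pos: [0.6297, 0.212, 0.0558]
ee_rot: [-0.021, 0.814, 0.58, -0.017]
wrist_force: [-3.3, -1.2, 5.5]
width: 0.522
finger_force: 62.9
```

Contact at the expected height. Now I'll release, lift, move clear and check.

>>> servo_tool(
  commands=[
    [[0,0,0],0],
    [[0,0,0],0],
    [[0,0,0],0],
    [[0,0,0],0],
    [[0,0,0],0],
    [[0,0,0.1],0],
    [[0,0,0.22],0],
    [[0,0,0.34],0],
    [[0,-0.1,0.4],0],
    [[0,-0.25,0.4],0],
    [[0,-0.4,0.4],0],
    [[0,-0.5,0.4],0],
    [[0,-0.5,0.4],0],
    [[0,-0.5,0.4],0],
  ],
  jaw=0,
)

```text
t: 44.38
eef_pos: [0.6297, 0.0123, 0.2151]
ee_rot: [-0.021, 0.814, 0.58, -0.016]
wrist_force: [-0.5, 0.9, -0.1]
width: 0.999
finger_force: 0.0
```

Run:
```python
from h import *
S=grab('scene');D=grab('side'); rows=[]
for g,zo in ((S,(.03)),(D,.03)):
    r=[]
    for p in ((.526,.429,.035),(.63,.212,.035)):
        u,v=np.clip(proj(g,p).astype(int),[50,38],[461,345]); r.append(cv2.resize(g['pixels'][v-37:v+37,u-50:u+50],(400,296),interpolation=2))
    rows.append(np.hstack(r))
cv2.imwrite('pics/fin.png',np.vstack(rows)); print(S['s']['t'],S['s']['eef_pos'])
```

```text
44.375 [0.62972139 0.01229288 0.21511501]
```

View pics/fin.png

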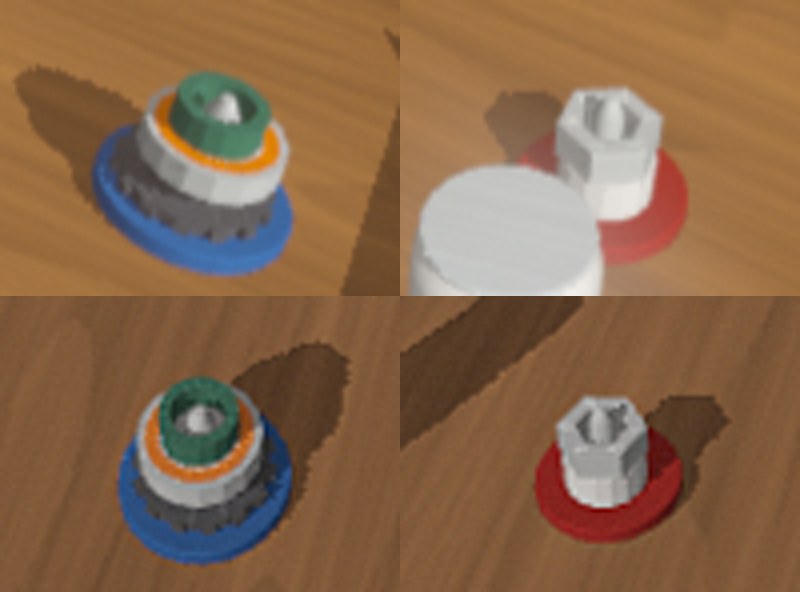

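Both stacks are complete, flat and centred in both views: blue at (220,110)/(200,420), red at (610,120)/(600,430).

```bash
python3 -c "
from workcell import ctrl
print(ctrl.close_job())"
```

```text
the job is handed in; nothing more can be done
None
```

I handed the job in at about 44 s: the last camera views show sprocket, bearing and collar on the blue post and spacer and nut on the red post, all seated flat and let go. I never approached the oil jar, but I took no picture of it at the end, and the job's own verdict was not shown to me.

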